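# Pack the jammed plug home in the magazine tube

## Robot

A 6-joint arm with a two-finger parallel gripper is mounted at the origin on a cart in front of the work surface, level with it; the furniture and walls round the work are solid. World frame = base frame: x ahead of the robot, y to its left, z up, the work surface at z = 0. Lengths are in m, angles in degrees, forces in N, time in s.
With the tool pointing down it reaches from about 0.225 to 0.875 m from the base axis. Payload 3.4 kg.
Tool frame: the origin (TCP) lies between the finger pads; the fingertips stand 11 mm ahead of it and the grasp point (between the pads) lies 8 mm behind it; z points along the fingers, y is the line along which they close (so a half turn about z gives the same grasp; the last joint's range is limited). The gripper opens to 85 mm and grips with 20 to 120 N. Pads are 22 mm wide; open, the fingers measure 114 mm over their backs; the gripper's body (76 mm by 85 mm) begins 54 mm behind the grasp point. The pads swing forward as they close: fully open they stand 13 mm farther back than shut.
Start: joints at [56.952, 15.808, 86.224, -0, 77.962, -6.933], TCP at [0.253, 0.516, 0.242] pointing down, gripper open.
Joint ranges: [-165.64, 165.64], [-43.16, 119.46], [12.63, 154.43], [-67.54, 247.53], [6.08, 155.33], [-154.97, 154.97]. Speed limits (degrees/s): [147.25, 147.25, 180, 180, 180, 180].

## Interface

Orientations are given as a 3x3 rotation matrix whose columns are the frame's x, y, z axes.
In Python, from station import env, snapshot, calibration, order, nets gives the robot as it stands. The module is installed in compiled form; this text tells all that it offers.
- The arm moves only by the tool jog_arm, never from a script. Its argument "increments" is a list of rows, each a list of 5 numbers: the finger opening in mm, from 0 to 85.4, then the shift along the tool's x, y, z in units of 25 mm (1.0 is 25 mm), then the turn about the tool's z in units of 6 degrees (1.0 is 6 degrees). A call has 1 to 10 rows; each row is the pose to reach, as a shift and turn from the pose commanded when the call began, along the tool's axes at that moment; what a row does not reach only later rows make up. A row lasts 1/10 s, in which the tool goes at most 50 mm and 8.59 degrees, less where a joint would pass 70% of its speed; a pose out of reach is approached as far as the arm can. A call with a gripper value outside its range is refused whole. The fingers move at their own pace and stop on an object; "squeeze" is the grip in N (left out, the last holds). Time passes only in rows, so rows that repeat a pose let the fingers close. It gives the time, the measured TCP pose, the force, the opening and the grip force at its end, in the units of the state.
- env.observe(): the state, without advancing time (a new reading comes with each control period).
- snapshot(name): name is "side" or "top"; returns (picture, depth): 480x640x3 uint8, red, green, blue; 480x640 float32, m along the optical axis (not along the pixel's ray), 0 where there is no reading.
- calibration(name): a dict with "K" (3x3 intrinsics, pixels), "R" (3x3) and "t" (3): a world point X has camera coordinates R X + t. Camera axes: x right, y down, z forward; pixel columns grow to the right and rows downward; lengths in m; the calibration is good to about 2 mm. A picture is of the moment at which its call begins. calibration takes no time and is no camera call.
- order.hand_in(): hands the job in; it is judged then, once.
Trained networks look in the newest picture that a camera, given by its name, has taken for a name from the list of things; names that differ only in an ending like _2 or _b are one class to them, and where a whole thing is asked for, a point or a joint stands for the part that bears it (a point fixed in the world has none). Each returns a list of dicts, best first, with "score" (0 to 1); they miss things now and then, are a little off and sometimes report something else, mostly with a low value. They report only what shows in the picture. A call takes as long as a camera call. They do not tell look-alikes from the thing itself.
- nets.search_frame(camera, label): "extent" ([left, top, right, bottom] in pixels, round what is visible of it).
- nets.masks_of(camera, label): "mask" (480x640 bool, what is visible of it) and "extent" ([left, top, right, bottom] in pixels, round what is visible of it).
The state is a dict: "time_s": time; "joint_pos": joint angles; "qvel": joint speeds; "tau": joint torques, N m; "tcp_pos": TCP position; "ee_rot": TCP orientation; "wrist_force": force on the tool from outside, world axes, zero at the start; "ft_torque": the same for the moment, N m; "grip_width": finger opening in m; "gripper_force": force on a finger pad.
Only numpy, scipy, OpenCV 4.12 (cv2) and the standard library are available. Lean on these libraries where they do the work, as an engineer would, in place of code of your own. Each camera call takes 0.05 s, during which the arm holds its last target. There are 200 camera calls.

## Task

The last wooden plug has jammed partway down the clear magazine tube. Take the long packing rod (red grip) from the stand, put it down the tube and press the plug firmly home against the plugs below, then let go, leaving the rod standing in the tube. Leave the short rod (blue grip) in the stand.

Things in the scene. Friction and masses are not known exactly. Their poses are not given: they have to be found in the camera images.
- tube: Fixed upright clear tube, orange funnel mouth, 100x100x10 mm plywood foot. Origin: centre of the foot's underside, on the bench; z up along the tube's axis. Mouth 110 mm above the origin, 60 mm outside. Bore diameter 32 mm; above 96 mm the funnel widens to 52 mm. Two dark wood plugs, 12 mm thick, lie packed at the bottom, their top at 34 mm.
- plug (a joint): Height (m) of the jammed third plug (dark wood, diameter 29 mm, 12 mm thick) above its home: 0 when on the two packed plugs, at most 0.05. Its top is 46 mm plus this value above the tube's origin. It starts 18 to 35 mm high, slides down under about 5 N, stays where it is left and stops firmly at 0; there, press firmly with 10 to 20 N.
- long_rod: The rod to use, 120 g, 146 mm: aluminium shank 16 mm thick, 80 mm long; steel collar 42 mm wide, 6 mm thick; round red grip 27 mm thick, 60 mm tall, on top. Origin: centre of the lower tip; z up along the rod. It hangs by its collar in a 25 mm hole of a fixed wooden stand (80x230 mm board, top at 90 mm), tip at 10 mm; lift 80 mm to clear. The two rods are 120 mm apart along the board.
- short_rod: The wrong rod, to be left alone: the same with a blue grip and a shank only 40 mm long, in the stand's other hole, tip 50 mm and top 156 mm above the bench (carry over or round it); its collar would meet the tube's mouth before the plug is home. Origin: centre of the lower tip, z up.
There are look-alikes about, which are no part of the job. There is more than one size of the long_rod; the job needs the smallest.

How it is judged:
By the outcome, as a careful person would: the job done as asked, in the order asked, and still so for the second after the job is handed in, with the robot touching nothing.
It also fails if it takes over 38 s, if anything falls off the work surface, if the arm or the gripper's body presses on something with over 40 N, if the wrist force passes 120 N, or if a joint passes its speed limit or range.

## Working session

There is one attempt and no reset: what is moved stays moved. The work goes in short steps, Python scripts to look and compute and a tool call to move; the robot and the scene stay as the last step left them, time stands still between calls to the robot, and variables do not carry over. Pictures are saved under pics/ and viewed, at most 10 in all, crops included, and the job is handed in when it is done.

Besides the shell and the picture viewer there is one more tool, called after "Request:" as a command line: name --pt "numbers of a row" for each row, then --argument value for the rest. jog_arm: Moves the arm, as the interface text tells. Its arguments: {"type":"object","properties":{"increments":{"type":"array","items":{"type":"array","items":{"type":"number"}}},"squeeze":{"type":"number"}},"required":["increments"]}

```bash
mkdir -p pics; cat > h.py <<'E'
from station import env, snapshot, calibration, order, nets
import numpy as np, cv2
def save(n,img): cv2.imwrite('pics/'+n,cv2.cvtColor(np.ascontiguousarray(img),cv2.COLOR_RGB2BGR))
def cloud(name,d):
    c=calibration(name);K,R,t=map(np.array,(c['K'],c['R'],c['t']))
    v,u=np.mgrid[:480,:640]
    P=np.stack([(u-K[0,2])/K[0,0]*d,(v-K[1,2])/K[1,1]*d,d],-1)
    return (P-t)@R
E
python3 - <<'E'
from h import *
o=env.observe();print(o['time_s'],o['tcp_pos'],np.round(o['ee_rot'],3),o['grip_width'])
for n in('side','top'):
    im,d=snapshot(n);save(n+'0.png',im);np.savez('%s0.npz'%n,im=im,d=d)
    c=calibration(n);print(n,'cam at',-np.array(c['R']).T@np.array(c['t']))
    W=cloud(n,d)
    for l in('long_rod','short_rod','tube','plug'):
        for r in nets.masks_of(n,l)[:4]:
            m=r['mask']&(d>0);p=W[m]
            hi=p[p[:,2]>np.percentile(p[:,2],90)-.004] if len(p) else p
            print(n,l,round(r['score'],2),np.round(r['extent']),np.round(np.median(p,0),3),np.round(np.percentile(p[:,2],[2,98]),3),np.round(hi.mean(0),3)) if len(p) else print(n,l,r['score'],r['extent'])
E
```

```text
0.0 [0.25281505 0.51585882 0.24143959] [[-0.898  0.44  -0.001]
 [ 0.44   0.898 -0.002]
 [ 0.    -0.002 -1.   ]] 0.08528587088504135
side cam at [ 0.49988592 -1.0867853   0.47559423]
side long_rod 0.66 [296. 212. 313. 241.] [ 0.575 -0.182  0.123] [0.094 0.158] [ 0.576 -0.18   0.155]
side long_rod 0.63 [273. 243. 309. 362.] [ 0.532 -0.47   0.128] [0.008 0.201] [ 0.533 -0.468  0.198]
side long_rod 0.59 [328. 233. 366. 340.] [ 0.625 -0.421  0.128] [0.01  0.202] [ 0.625 -0.418  0.198]
side short_rod 0.8 [308. 228. 332. 268.] [ 0.595 -0.3    0.122] [0.093 0.158] [ 0.595 -0.296  0.156]
side tube 0.77 [275. 185. 301. 225.] [0.561 0.173 0.041] [0.005 0.111] [0.565 0.188 0.108]
top cam at [ 0.29212939 -0.13611706  1.46389665]
top long_rod 0.58 [342. 250. 361. 271.] [ 0.57  -0.171  0.13 ] [0.091 0.16 ] [ 0.576 -0.171  0.156]
top long_rod 0.58 [468. 272. 501. 301.] [ 0.528 -0.451  0.147] [0.    0.204] [ 0.533 -0.457  0.2  ]
top long_rod 0.58 [445. 226. 478. 260.] [ 0.62  -0.404  0.147] [0.004 0.203] [ 0.627 -0.41   0.2  ]
top short_rod 0.63 [392. 245. 415. 264.] [ 0.592 -0.287  0.125] [0.09 0.16] [ 0.597 -0.29   0.156]
top tube 0.76 [174. 232. 224. 284.] [0.558 0.181 0.012] [0.002 0.111] [0.569 0.191 0.107]
top plug 0.6 [189. 247. 200. 258.] [0.568 0.191 0.067] [0.06  0.072] [0.567 0.19  0.069]
```

View pics/side0.png

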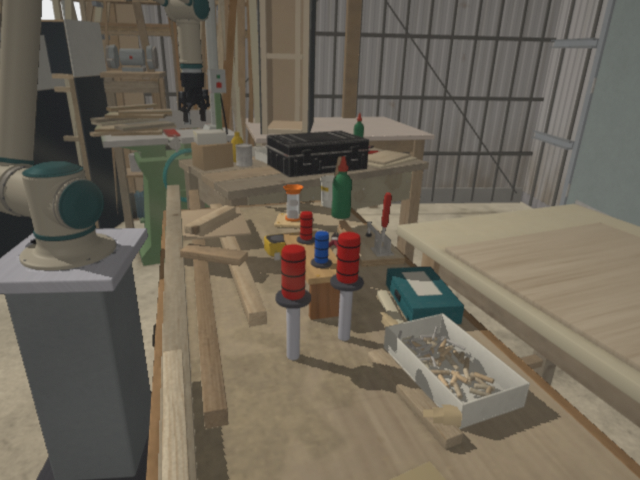

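View pics/top0.png

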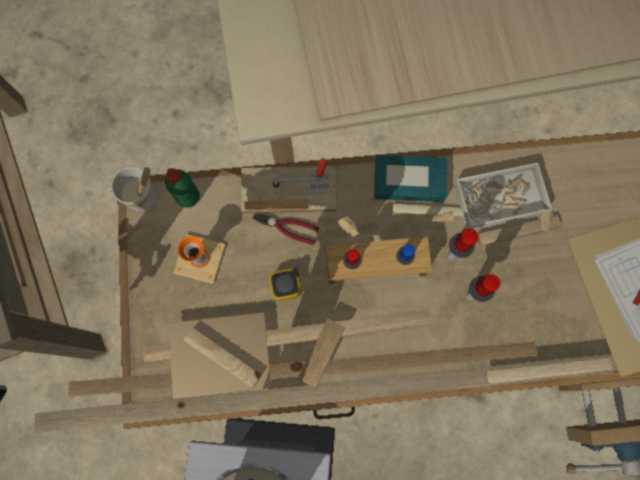

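```bash
python3 - <<'E'
from h import *
for n in('side','top'):
    z=np.load(n+'0.npz');im,d=z['im'].astype(int),z['d'];W=cloud(n,d)
    hsv=cv2.cvtColor(z['im'],cv2.COLOR_RGB2HSV)
    red=((hsv[...,0]<6)|(hsv[...,0]>172))&(hsv[...,1]>120)&(d>0)
    near=np.hypot(W[...,0]-.576,W[...,1]+.175)<.04
    m=red&near&(W[...,2]>.1);p=W[m];t=p[p[:,2]>.150]
    f=lambda q:np.round([(np.percentile(q[:,i],2)+np.percentile(q[:,i],98))/2 for i in(0,1,2)]+[np.ptp(q[:,0]),np.ptp(q[:,1])],4)
    print(n,'grip',len(p),f(p),'top',len(t),f(t) if len(t) else '')
    k=near&(W[...,2]>.085);p=W[k];print('collar',f(p[p[:,2]<.1]))
    org=(hsv[...,0]>6)&(hsv[...,0]<20)&(hsv[...,1]>150)&(np.hypot(W[...,0]-.567,W[...,1]-.19)<.06)
    r=org&(W[...,2]>.085);q=W[r];print('funnel',len(q),f(q),q[:,2].max())
    q=W[r&(W[...,2]>.103)];print('rim',f(q)) 
    # stuff between 
    s=(d>0)&(W[...,2]>.12)&(W[...,0]<.9)&(W[...,0]>.2)&(abs(W[...,1])<.6)
    nn,l,st,c=cv2.connectedComponentsWithStats(s.astype(np.uint8))
    for i in range(1,nn):
        if st[i,4]>25: q=W[l==i];print('tall',np.round(q.min(0),2),np.round(q.max(0),2))
E
```

```text
side grip 316 [ 0.5754 -0.1774  0.13    0.0244  0.0247] top 70 [ 0.5759 -0.1758  0.1546  0.0235  0.0225]
collar [ 0.567  -0.1765  0.095   0.0604  0.0747]
funnel 149 [0.5662 0.1878 0.1042 0.0555 0.06  ] 0.11303857732776865
rim [0.5661 0.188  0.1081 0.0555 0.06  ]
tall [0.2  0.42 0.25] [0.32 0.58 0.62]
tall [0.69 0.21 0.12] [0.74 0.31 0.19]
tall [ 0.76 -0.1   0.12] [ 0.78 -0.08  0.18]
tall [ 0.56 -0.19  0.12] [ 0.59 -0.16  0.16]
tall [ 0.58 -0.31  0.12] [ 0.61 -0.28  0.16]
tall [ 0.61 -0.43  0.12] [ 0.65 -0.39  0.2 ]
tall [ 0.51 -0.48  0.12] [ 0.55 -0.44  0.2 ]
top grip 160 [ 0.5747 -0.1714  0.1345  0.0255  0.0261] top 103 [ 0.5758 -0.1715  0.1561  0.0248  0.0237]
collar [ 0.5761 -0.1748  0.0919  0.0797  0.0778]
funnel 333 [0.5669 0.1886 0.1043 0.0588 0.0592] 0.1148358348549704
rim [0.5667 0.1888 0.1086 0.0588 0.0592]
tall [ 0.76 -0.1   0.12] [ 0.78 -0.08  0.18]
tall [0.71 0.28 0.12] [0.73 0.32 0.18]
tall [0.69 0.21 0.12] [0.74 0.26 0.19]
tall [ 0.6  -0.44  0.12] [ 0.65 -0.39  0.21]
tall [ 0.58 -0.3   0.12] [ 0.61 -0.28  0.16]
tall [ 0.56 -0.18  0.12] [ 0.59 -0.16  0.16]
tall [ 0.51 -0.48  0.12] [ 0.56 -0.44  0.21]
tall [0.22 0.44 0.24] [0.24 0.47 0.31]
```

The small red long rod stands at side px (306,226) and top px (352,258), in the stand beside the blue rod. The two taller red ones at side px (293,300) and (348,285) are look-alikes. The tube is at side px (293,203) and top px (191,251).

Request:
jog_arm --pt "85 -23.7 -19.1 0 0" --pt "85 -23.7 -19.1 0 0" --pt "85 -23.7 -19.1 0 0" --pt "85 -23.7 -19.1 0 0" --pt "85 -23.7 -19.1 0 0" --pt "85 -23.7 -19.1 0 0" --pt "85 -23.7 -19.1 0 0" --pt "85 -23.7 -19.1 0 0" --pt "85 -23.7 -19.1 0 0" --pt "85 -23.7 -19.1 0 0" --squeeze 50

```text
time_s: 1.5
tcp_pos: [0.4651, 0.0613, 0.2427]
ee_rot: [[-0.898, 0.44, 0.001], [0.44, 0.898, 0.0], [-0.001, 0.001, -1.0]]
wrist_force: [0.7, 0.1, 0.0]
grip_width: 0.0852
gripper_force: 0.0
```

Request:
jog_arm --pt "85 -8.1 -6.5 0 0" --pt "85 -8.1 -6.5 0 0" --pt "85 -8.1 -6.5 0 0" --pt "85 -8.1 -6.5 0 0" --pt "85 -8.1 -6.5 0 0" --pt "85 -8.1 -6.5 0 0" --pt "85 -8.1 -6.5 0 0" --pt "85 -8.1 -6.5 0 0"

```text
time_s: 2.3
tcp_pos: [0.5742, -0.1707, 0.242]
ee_rot: [[-0.898, 0.44, -0.001], [0.44, 0.898, 0.002], [0.002, 0.001, -1.0]]
wrist_force: [-0.2, -0.0, -0.1]
grip_width: 0.0849
gripper_force: 0.0
```

Request:
jog_arm --pt "85 -0.1 -0.1 1.5 0" --pt "85 -0.1 -0.1 3 0" --pt "85 -0.1 -0.1 4 0" --pt "85 -0.1 -0.1 4.8 0" --pt "85 -0.1 -0.1 4.8 0" --pt "85 -0.1 -0.1 4.8 0"

```text
time_s: 2.9
tcp_pos: [0.5759, -0.1737, 0.1231]
ee_rot: [[-0.899, 0.439, 0.0], [0.439, 0.899, 0.0], [-0.0, 0.0, -1.0]]
wrist_force: [-0.1, 0.1, 0.4]
grip_width: 0.085
gripper_force: 0.0
```

```bash
python3 - <<'E'
from h import *
o=env.observe();print(o['tcp_pos'],o['wrist_force'])
a,_=snapshot('side');b,_=snapshot('top')
A=cv2.resize(a[170:270,250:370],None,fx=3.2,fy=4,interpolation=cv2.INTER_CUBIC);B=cv2.resize(b[210:310,300:420],None,fx=3.2,fy=4)
save('g1.png',np.hstack([A,B]))
E
```

```text
[ 0.57588804 -0.17369956  0.12307231] [-0.12468521  0.09601415  0.38814133]
```

View pics/g1.png

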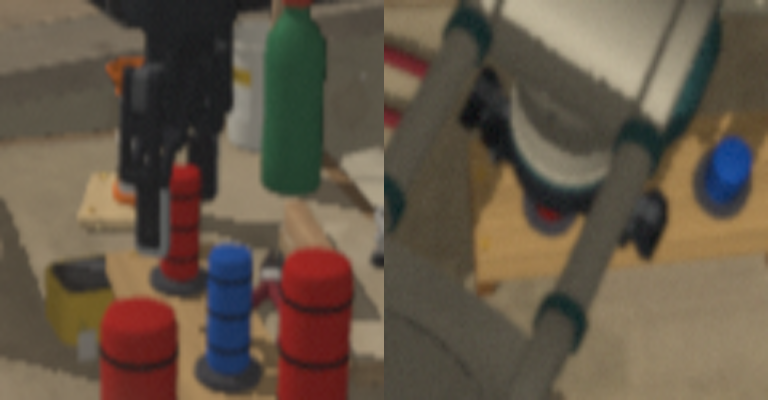

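The fingers straddle the small red grip (left crop, 185,225) and are clear of the blue one (230,310). Closing now.

Request:
jog_arm --pt "0 0 0 0 0" --pt "0 0 0 0 0" --pt "0 0 0 0 0" --pt "0 0 0 0 0" --pt "0 0 0 0 0" --pt "0 0 0 0 0" --pt "0 0 0 0 0" --pt "0 0 0 0 0" --squeeze 60

```text
time_s: 3.8
tcp_pos: [0.5765, -0.175, 0.1228]
ee_rot: [[-0.898, 0.44, 0.001], [0.44, 0.898, 0.0], [-0.001, 0.001, -1.0]]
wrist_force: [0.5, 2.8, 4.7]
grip_width: 0.0254
gripper_force: 58.9
```

Request:
jog_arm --pt "0 0 0 -0.5 0" --pt "0 0 0 -1.5 0" --pt "0 0 0 -2.5 0" --pt "0 0 0 -3.5 0" --pt "0 0 0 -4.5 0" --pt "0 0 0 -5.4 0" --pt "0 0 0 -5.4 0" --pt "0 0 0 -5.4 0"

```text
time_s: 4.6
tcp_pos: [0.5755, -0.1754, 0.2568]
ee_rot: [[-0.898, 0.44, -0.001], [0.44, 0.898, -0.0], [0.001, -0.001, -1.0]]
wrist_force: [0.1, 0.7, -0.8]
grip_width: 0.0258
gripper_force: 59.7
```

```bash
python3 - <<'E'
from h import *
o=env.observe();print(o['tcp_pos'],o['wrist_force'],o['ft_torque'],o['grip_width'])
a,d=snapshot('side');save('l1.png',cv2.resize(a[100:280,230:390],None,fx=3.3,fy=3.3,interpolation=cv2.INTER_CUBIC))
W=cloud('side',d)
T=np.array(o['tcp_pos']);hsv=cv2.cvtColor(a,cv2.COLOR_RGB2HSV)
near=(d>0)&(np.hypot(W[...,0]-T[0],W[...,1]-T[1])<.035)
for lo,hi in((.14,.165),(.165,.19),(.19,.21),(.215,.228),(.228,.245)):
    q=W[near&(W[...,2]>lo)&(W[...,2]<hi)]
    if len(q): print(lo,len(q),np.round(np.median(q,0)-T,4),np.round((q.min(0)+q.max(0))/2-T,4),q.min(0)[2])
E
```

```text
[ 0.57551239 -0.17537208  0.25683972] [ 0.11589241  0.71059562 -0.77221467] [-0.00857742  0.00317277 -0.003718  ] 0.025754776764669234
0.14 57 [-0.0023 -0.0062 -0.1014] [-0.0028 -0.0055 -0.1018] 0.14617008904040757
0.165 82 [-0.0025 -0.0065 -0.0795] [-0.0022 -0.0057 -0.0793] 0.16514969686462752
0.19 64 [-0.0028 -0.0067 -0.0566] [-0.0027 -0.0069 -0.0568] 0.19025209281271283
0.215 41 [-0.0032 -0.0083 -0.0357] [-0.0005 -0.0116 -0.0352] 0.21531267827686257
0.228 148 [-0.0038 -0.0112 -0.0242] [-0.002  -0.0049 -0.0204] 0.2280357066759617
```

View pics/l1.png

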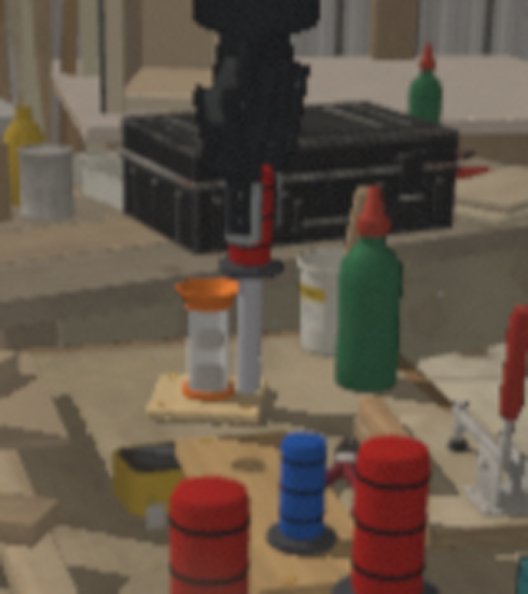

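The long rod hangs upright in the gripper: shank at crop (248,330), tip at about z 0.145. Its stand hole is empty and the blue rod is untouched. Next I carry it over to the tube.

Request:
jog_arm --pt "0 1 1.94 0 0" --pt "0 6.66 12.92 0 0" --pt "0 6.66 12.92 0 0" --pt "0 6.66 12.92 0 0" --pt "0 6.66 12.92 0 0" --pt "0 6.66 12.92 0 0" --pt "0 6.66 12.92 0 0" --pt "0 6.66 12.92 0 0" --pt "0 6.66 12.92 0 0" --pt "0 6.66 12.92 0 0"

```text
time_s: 5.65
tcp_pos: [0.5682, 0.187, 0.256]
ee_rot: [[-0.898, 0.44, -0.002], [0.44, 0.898, -0.002], [0.001, -0.003, -1.0]]
wrist_force: [0.6, -0.1, -1.7]
grip_width: 0.0257
gripper_force: 59.9
```

```bash
python3 - <<'E'
from h import *
o=env.observe();print(o['time_s'],o['tcp_pos'],o['wrist_force'])
T=np.array(o['tcp_pos'])
out=[]
for n,(r,c) in dict(side=(120,240),top=(180,130)).items():
    a,d=snapshot(n);W=cloud(n,d);hsv=cv2.cvtColor(a,cv2.COLOR_RGB2HSV)
    out.append(cv2.resize(a[r:r+120,c:c+110],None,fx=3.5,fy=3.5,interpolation=cv2.INTER_CUBIC))
    near=(d>0)&(np.hypot(W[...,0]-T[0],W[...,1]-T[1])<.04)
    q=W[near&(W[...,2]>.12)&(W[...,2]<.2)]
    if len(q):print(n,'shank',len(q),np.round((np.percentile(q,3,0)+np.percentile(q,97,0))/2,4),q.min(0),q.max(0))
    org=(hsv[...,0]>6)&(hsv[...,0]<20)&(hsv[...,1]>150)&near&(W[...,2]>.1);q=W[org]
    print(n,'rim',len(q),q.min(0),q.max(0))
save('t1.png',np.hstack(out))
E
```

```text
5.65 [0.56819484 0.1870111  0.25597452] [ 0.59105788 -0.06415419 -1.73291563]
side shank 111 [0.5653 0.1819 0.1732] [0.55798602 0.17439358 0.14669504] [0.57267987 0.19091121 0.19903228]
side rim 127 [0.53793057 0.15846184 0.10019018] [0.59328121 0.2165854  0.11290133]
top shank 28 [0.5615 0.184  0.1624] [0.55813991 0.17832247 0.14190179] [0.56641124 0.18995165 0.18003601]
top rim 184 [0.53768843 0.15897542 0.10016455] [0.59154093 0.21832882 0.11705618]
```

View pics/t1.png

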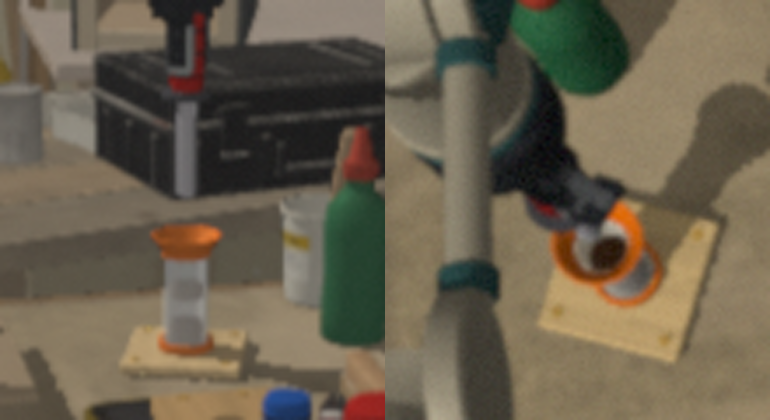

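The shank (left crop 187,150) hangs right above the funnel (185,240) and is aligned to 1–2 mm. Lowering.

Request:
jog_arm --pt "0 0 0 0.7 0" --pt "0 0 0 1.4 0" --pt "0 0 0 2 0" --pt "0 0 0 2.5 0" --pt "0 0 0 2.5 0" --pt "0 0 0 2.5 0"

```text
time_s: 6.35
tcp_pos: [0.569, 0.1874, 0.195]
ee_rot: [[-0.897, 0.441, 0.0], [0.441, 0.897, -0.0], [-0.0, 0.0, -1.0]]
wrist_force: [-0.6, -0.2, -1.6]
grip_width: 0.0258
gripper_force: 59.9
```

Request:
jog_arm --pt "0 0 0 0.2 0" --pt "0 0 0 0.4 0" --pt "0 0 0 0.6 0" --pt "0 0 0 0.8 0" --pt "0 0 0 0.8 0"

```text
time_s: 6.85
tcp_pos: [0.5687, 0.1883, 0.1745]
ee_rot: [[-0.898, 0.44, -0.0], [0.44, 0.898, 0.0], [0.0, 0.0, -1.0]]
wrist_force: [0.1, 0.8, -1.1]
grip_width: 0.0257
gripper_force: 60.4
```

Request:
jog_arm --pt "0 0 0 0.1 0" --pt "0 0 0 0.2 0" --pt "0 0 0 0.3 0" --pt "0 0 0 0.4 0" --pt "0 0 0 0.4 0"

```text
time_s: 7.35
tcp_pos: [0.5687, 0.1883, 0.1644]
ee_rot: [[-0.898, 0.44, -0.0], [0.44, 0.898, 0.0], [0.0, 0.0, -1.0]]
wrist_force: [0.5, -0.8, 1.4]
grip_width: 0.0256
gripper_force: 60.4
```

Request:
jog_arm --pt "0 0 0 0.1 0" --pt "0 0 0 0.2 0" --pt "0 0 0 0.2 0"

```text
time_s: 7.65
tcp_pos: [0.5687, 0.1883, 0.1594]
ee_rot: [[-0.898, 0.44, -0.0], [0.44, 0.898, 0.0], [0.0, 0.0, -1.0]]
wrist_force: [-0.3, -0.1, 1.2]
grip_width: 0.0258
gripper_force: 60.4
```

```bash
python3 - <<'E'
from h import *
o=env.observe();print(o['time_s'],o['tcp_pos'],o['wrist_force'],o['joint_pos'])
a,d=snapshot('side');save('p1.png',cv2.resize(a[150:240,250:340],None,fx=6,fy=6,interpolation=cv2.INTER_CUBIC))
c=calibration('side');K,R,t=map(np.array,(c['K'],c['R'],c['t']))
for z in(.034,.046,.052,.07,.11,.126,.132):
    p=K@(R@np.array([.566,.188,z])+t);p=p[:2]/p[2];print(z,(p-[250,150])*6)
E
```

```text
7.65 [0.56871027 0.18825282 0.15937674] [-0.26137436 -0.07066083  1.17843531] [ 1.16544817e+01  2.10341066e+01  9.06417406e+01  1.51682569e-02
  6.83264464e+01 -5.22339567e+01]
0.034 [254.93656878 369.39659711]
0.046 [255.04175839 346.39553933]
0.052 [255.09462207 334.83621724]
0.07 [255.25429967 299.92066129]
0.11 [255.61508183 221.03101139]
0.126 [255.76173922 188.96249118]
0.132 [255.81708736 176.85990942]
```

View pics/p1.png

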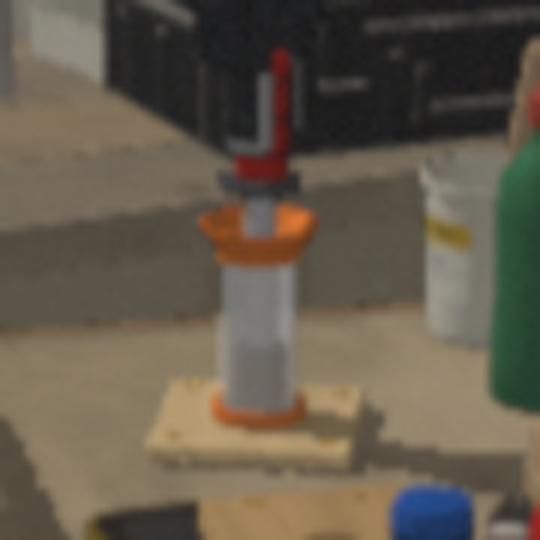

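The rod is in the tube and the plug has moved down almost onto the pack (stack top at crop y≈342). I press on in small steps.

Request:
jog_arm --pt "0 0 0 0.04 0" --pt "0 0 0 0.06 0" --pt "0 0 0 0.06 0"

```text
time_s: 8.0
tcp_pos: [0.5688, 0.1882, 0.1588]
ee_rot: [[-0.898, 0.44, 0.001], [0.44, 0.898, 0.0], [-0.0, 0.0, -1.0]]
wrist_force: [-0.7, 0.1, 5.1]
grip_width: 0.0261
gripper_force: 60.5
```

Request:
jog_arm --pt "0 0 0 0.03 0" --pt "0 0 0 0.05 0" --pt "0 0 0 0.05 0" --pt "0 0 0 0.05 0"

```text
time_s: 8.4
tcp_pos: [0.569, 0.1881, 0.1587]
ee_rot: [[-0.898, 0.44, 0.002], [0.44, 0.898, 0.0], [-0.001, 0.001, -1.0]]
wrist_force: [-1.7, -0.4, 10.8]
grip_width: 0.0259
gripper_force: 61.2
```

Request:
jog_arm --pt "0 0 0 0.02 0" --pt "0 0 0 0.04 0" --pt "0 0 0 0.04 0" --pt "0 0 0 0.04 0" --pt "0 0 0 0.04 0"

```text
time_s: 8.9
tcp_pos: [0.5692, 0.1881, 0.1587]
ee_rot: [[-0.898, 0.44, 0.003], [0.44, 0.898, 0.0], [-0.002, 0.001, -1.0]]
wrist_force: [-3.2, -0.7, 14.4]
grip_width: 0.0257
gripper_force: 61.6
```

Request:
jog_arm --pt "0 0 0 -0.06 0" --pt "0 0 0 -0.11 0" --pt "0 0 0 -0.11 0" --pt "50 0 0 -0.11 0" --pt "85 0 0 -0.11 0" --pt "85 0 0 -0.11 0" --pt "85 0 0 -0.11 0" --pt "85 0 0 -0.11 0" --pt "85 0 0 -0.11 0" --pt "85 0 0 -0.11 0"

```text
time_s: 9.9
tcp_pos: [0.5687, 0.1882, 0.1588]
ee_rot: [[-0.898, 0.44, 0.0], [0.44, 0.898, 0.0], [-0.0, 0.0, -1.0]]
wrist_force: [-0.5, -0.1, -0.1]
grip_width: 0.0852
gripper_force: 0.0
```

Request:
jog_arm --pt "85 0 0 -0.5 0" --pt "85 0 0 -1 0" --pt "85 0 0 -2 0" --pt "85 0 0 -3 0" --pt "85 0 0 -4 0" --pt "85 0 0 -5 0" --pt "85 0 0 -5 0" --pt "85 0 0 -5 0"

```text
time_s: 10.7
tcp_pos: [0.5689, 0.1882, 0.2851]
ee_rot: [[-0.898, 0.44, 0.002], [0.44, 0.898, 0.001], [-0.002, 0.002, -1.0]]
wrist_force: [-0.7, -0.3, -0.4]
grip_width: 0.085
gripper_force: 0.0
```

```bash
python3 - <<'E'
from h import *
o=env.observe();print(o['time_s'],o['tcp_pos'],o['wrist_force'],o['grip_width'])
a,d=snapshot('side');b,_=snapshot('top')
save('f1.png',np.hstack([cv2.resize(a[140:260,245:345],None,fx=4,fy=4,interpolation=cv2.INTER_CUBIC),cv2.resize(b[180:300,140:240],None,fx=4,fy=4)]))
E
```

```text
10.7 [0.56892634 0.18821746 0.28512155] [-0.73461021 -0.31396097 -0.38991396] 0.08496661996855237
```

View pics/f1.png

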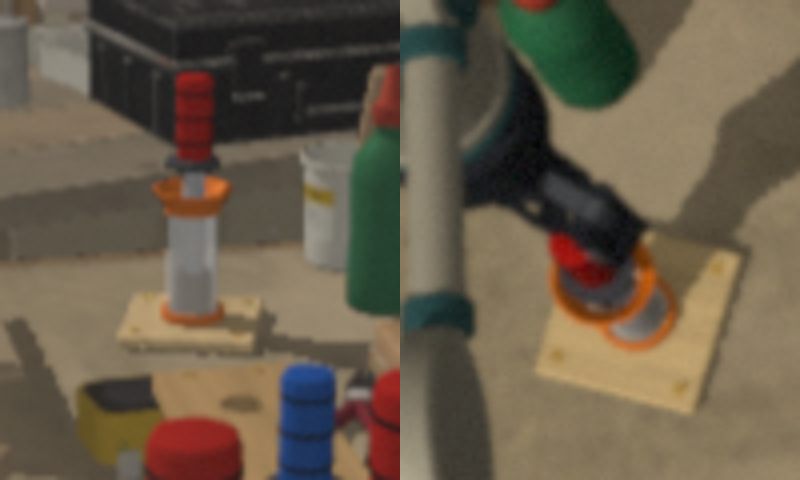

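The rod stands upright in the tube (crop 195,120), the plug is down on the pack, the gripper is clear, and the blue rod is still in the stand.

```bash
python3 -c "
from station import order
print(order.hand_in())"
```

```text
the job is handed in; nothing more can be done
None
```

The job is handed in (about 10.7 s on the robot clock): the plug was pressed home with about 15 N, the long red rod was left standing in the tube, and the short blue rod is still in the stand; no verdict was returned.

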